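Fit the return spring of the bottle-plugging press

TASK

Thread the steel coil spring, its turned-in tail on top as it stands now, down over the T-headed rod on the grey press foot until it sits fully home on the plate; if the tail catches on the T head, twist the spring a little rather than forcing it. Then swing the keeper arm by its black pin fully home, so that its fork closes round the rod above the spring. Leave the bottles, jar, sleeve and tools where they are.

Things in the scene. Friction and masses are not known exactly. Their poses are not given: they have to be found in the camera images.
- spring_mid (a point): Loose steel coil spring standing upright: 100 mm tall, 43 mm outside, 32 mm clear bore, about 150 g; its coils do not yield. Point on its axis, 50 mm above its underside; z up. Its 5 mm wire ends at the very top in a straight tail turned inward along the radius on the +x side, in the top 5 mm, ending 8.5 mm short of the axis.
- seat (a point): Foot of the spring rod, on the top face of the fixed grey press foot (plate 185 x 215 mm, 12 mm thick, lying on the bench). z up. The steel rod, 12 mm in diameter, rises from here. A bottle rest 40 mm high stands on the plate 92 to 147 mm to the +y side; the keeper's pivot post, 103 mm high, stands 75 mm from the rod on the +x side.
- rod_head (a point): Middle of the rod's T head, 117 mm above the seat, axes as the seat. A bar 27 mm long in y, 14 wide in x, 8 high; the rod's point is 10 mm above. The spring's bore clears it by 2.5 mm all round, but the tail passes only beside the bar: pointing along +x or -x within about 0.6 rad. Otherwise it rests on the bar with the spring 26 mm short of home.
- keeper (a joint): Angle of the keeper, a flat steel arm 5 mm thick swinging level about the pivot post, 103 to 108 mm above the seat (over a seated spring, under the T head). 0: arm along the seat's -y, wide open; grows clockwise seen from above to its stop, 1.57: arm along -x, fork round the rod, fully home. Stiff (0.06 N m), stays where left. A spring not down blocks it.
- pivot (a point): Axis of the keeper's pivot, at the underside of the arm, 103 mm above the seat's level. x points along the arm towards its free end, z up; the open side of the fork faces -y, the way it swings to close, and the bar at its back is on the +y side.
- keeper_pin (a point): Upright black pin near the free end of the keeper arm, 14 mm in diameter, 35 mm tall; this point is on its axis, 18 mm below its top. It is 117 mm along x and 18 mm along +y from the pivot point, in the arm's axes, and 22 mm above it. Axes as for the pivot: closing moves the pin towards -y.
- bottle_a: Amber glass bottle, 72 mm in diameter, 200 mm tall; origin at the centre of its underside. To be left alone.
- bottle_b: Green glass bottle, 66 mm in diameter, 190 mm tall; origin at the centre of its underside. To be left alone.
- jar: Clear glass jar with steel lid, 76 mm in diameter, 100 mm tall; origin at the centre of its underside. To be left alone.
- sleeve: Plain steel tube standing upright, 42 mm in diameter, 70 mm tall, not the spring; origin at the centre of its underside. To be left alone.
- spoon: Steel spoon lying flat, about 200 mm long; origin at its underside. To be left alone.
- driver: Screwdriver with black handle lying flat, about 200 mm long; origin at its underside. To be left alone.

How it is judged (in metres and radians):
On the way:
1. the spring sits fully home on the rod, the keeper still open (horizontal distance between spring_mid and seat below 0.006 m and z of spring_mid in the frame of seat between 0.046 and 0.054 m and angle between spring_mid's own z axis and vertical below 0.08 rad and value of joint keeper below 0.7 rad), for 0.2 s.
At the end, for the whole second after the job is handed in: The spring stands upright round the rod (axis within 6 mm of the rod's, within 0.08 rad of vertical), its underside on the plate within 4 mm, at rest, and the keeper arm is within 0.1 rad of its closed stop (1.57 rad) (horizontal distance between spring_mid and seat below 0.006 m and z of spring_mid in the frame of seat between 0.046 and 0.054 m and angle between spring_mid's own z axis and vertical below 0.08 rad and value of joint keeper above 1.47 rad and linear speed of spring below 0.02 m/s); the robot touches nothing.
It fails at once if a bottle or the jar is moved by more than 40 mm (distance of any of bottle_a, bottle_b, jar from where it was at the start of the episode above 0.04 m).
It fails at once if the sleeve is moved by more than 40 mm (distance of sleeve from where it was at the start of the episode above 0.04 m).
It fails at once if the spoon or screwdriver is moved by more than 40 mm (distance of any of spoon, driver from where it was at the start of the episode above 0.04 m).
It also fails if it takes over 64 s, if anything falls off the work surface, if the arm or the gripper's body presses on something with over 40 N, if the wrist force passes 120 N, or if a joint passes its speed limit or range.

ROBOT

A 6-joint arm with a two-finger parallel gripper is mounted at the origin on the work surface. World frame = base frame: x ahead of the robot, y to its left, z up, the work surface at z = 0. Lengths are in mm, angles in rad, forces in N, time in s.
With the tool pointing down it reaches from about 300 to 875 mm from the base axis. Payload 4.2 kg.
Tool frame: the origin (TCP) lies midway between the tips of the shut fingers; the grasp point (between the pads) lies 19 mm behind it; z points along the fingers, y is the direction in which the jaws open and shut (so a half turn about z gives the same grasp; the last joint's range is limited). The gripper opens to 85 mm and grips with 20 to 120 N. Pads are 22 mm wide; open, the fingers measure 114 mm over their backs; the gripper's body (76 mm by 85 mm) begins 54 mm behind the grasp point. The pads swing forward as they close: fully open they stand 13 mm farther back than shut.
Start: joints at [-0.02, 0.32, 1.565, -0, 1.257, -0.02], TCP at [575.014, 0, 231.338] pointing down, gripper open.
Joint ranges: [-3.11, 3.11], [-0.84, 2.01], [0.21, 2.61], [-1.34, 4.49], [0.05, 2.63], [-2.56, 2.56]. Speed limits (rad/s): [2.57, 2.57, 3.14, 3.14, 3.14, 3.14].

INTERFACE

Orientations are given as [roll, pitch, yaw] about the fixed x, y, z axes, in that order (R = Rz(yaw) Ry(pitch) Rx(roll)).
In Python, from rig import r gives the robot as it stands.
- The arm moves only by the shell command python3 -m jog 'ROWS'. ROWS is JSON, one flat list of numbers, 5 for each row, row after row: the finger opening in cm, from 0 to 8.54, then the shift along the tool's x, y, z in cm, then the turn about the tool's z in rad. In form: [jaw, tx, ty, tz, turn, jaw, tx, ty, tz, turn, ...]. A call has exactly 5 rows; each row shifts and turns the commanded pose from where the row before left it, along the tool's axes as they then stand; what a row does not reach is not made up. A row lasts 1/8 s, in which the tool goes at most 62.5 mm and 10.7 degrees, less where a joint would pass 70% of its speed; a pose out of reach is approached as far as the arm can. A call is refused whole if a number of a shift passes 6.25 or a number of a turn 0.188, either way. A call with a gripper value outside its range is refused whole. The fingers move at their own pace and stop on an object; the grip force is fixed at half the most. Time passes only in rows, so rows that do not move let the fingers close, or fill a call up. It gives the time, the measured TCP pose, the force and the opening at its end, in the units of the state.
- r.get_state(): the state, without advancing time (a new reading comes with each control period).
- r.snapshot(name): name is "scene" or "side" or "wrist"; returns (picture, depth): 384x512x3 uint8, red, green, blue; 384x512 float32, mm along the optical axis (not along the pixel's ray), 0 where there is no reading.
- r.get_calibration(name): a dict with "K" (3x3 intrinsics, pixels), "extrinsics" (4x4, takes a point from world to camera coordinates). Camera axes: x right, y down, z forward; pixel columns grow to the right and rows downward; lengths in mm; the calibration is good to about 2 mm. A picture is of the moment at which its call begins: read the wrist's pose just before it. get_calibration takes no time and is no camera call; for the wrist camera it gives the pose at the moment of the call.
- r.job_done(): hands the job in, once; it reports no verdict.
The state is a dict: "time_s": time; "joint_positions": joint angles; "qd": joint speeds; "joint_efforts": joint torques, N m; "tool_pos": TCP position; "tcp_rot": TCP orientation; "force": force on the tool from outside, world axes, zero at the start; "torque": the same for the moment, N m; "opening": opening from 0.0 (shut) to 1.0 (fully open).
Only numpy, scipy, OpenCV 4.12 (cv2) and the standard library are available. Lean on these libraries where they do the work, as an engineer would, in place of code of your own. Each camera call takes 0.05 s, during which the arm holds its last target. There are 200 camera calls.

## Working session

There is one attempt and no reset: what is moved stays moved. The work goes in short steps, Python scripts to look and compute and a shell command to move; the robot and the scene stay as the last step left them, time stands still between calls to the robot, and variables do not carry over. Pictures are saved under pics/ and viewed, about 8 in all and at most 12, crops included, and the job is handed in when it is done.

```bash
mkdir -p pics; ls; python3 - <<'E'
from rig import r
import cv2,numpy as np
s=r.get_state();print({k:np.round(v,3).tolist() if not isinstance(v,float) else v for k,v in s.items()})
for n in("scene","side"):
    p,d=r.snapshot(n);c=r.get_calibration(n);cv2.imwrite(f"pics/{n}0.png",p[:,:,::-1])
    np.savez(f"{n}0.npz",p=p,d=d,K=c["K"],E=c["extrinsics"])
    print(n,np.round(c["K"],1).tolist(),np.round(c["extrinsics"],3).tolist())
a=cv2.imread("pics/scene0.png");b=cv2.imread("pics/side0.png")
E
```

```text
pics
{'time_s': 0.0, 'joint_positions': [-0.02, 0.32, 1.566, -0.0, 1.257, -0.02], 'qd': [0.002, 0.0, -0.0, -0.002, 0.002, 0.0], 'joint_efforts': [0.001, -41.553, -23.416, -0.0, 0.008, 0.0], 'tool_pos': [574.526, 0.019, 230.471], 'tcp_rot': [-3.14, 0.0, 1.571], 'force': [0.622, 0.144, 0.787], 'torque': [-0.049, 0.027, -0.014], 'opening': 0.998677091581642}
scene [[421.9, 0.0, 251.9], [0.0, 421.9, 188.4], [0.0, 0.0, 1.0]] [[0.513, 0.858, 0.023, -282.869], [0.532, -0.297, -0.793, -209.455], [-0.674, 0.419, -0.609, 1715.727], [0.0, 0.0, 0.0, 1.0]]
side [[397.4, 0.0, 247.6], [0.0, 397.4, 194.6], [0.0, 0.0, 1.0]] [[0.869, -0.494, -0.016, -466.701], [-0.269, -0.446, -0.853, 256.24], [0.414, 0.746, -0.521, 947.541], [0.0, 0.0, 0.0, 1.0]]
```

View pics/scene0.png

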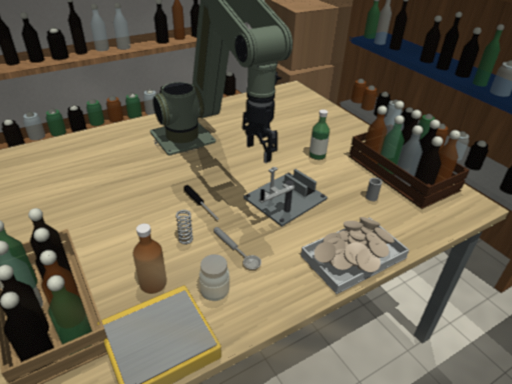

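View pics/side0.png

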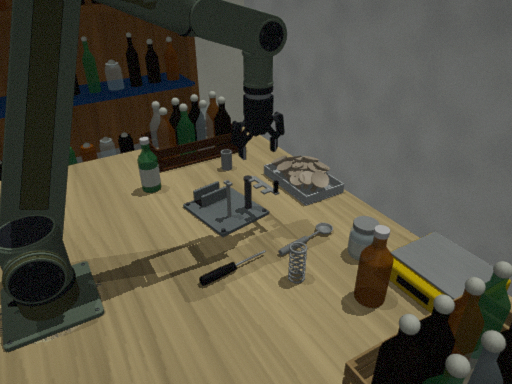

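The scene view shows the spring at (184,228), the rod at (272,180) and the plate around (287,196). The side view shows the spring at (297,262), the rod at (229,200), the keeper pin at (276,187) and the post at (248,190). Next I'll locate these using depth.

```bash
cat > h.py <<'E'
import numpy as np,cv2
class V:
    def __init__(s,p,d,K,E): s.p,s.d,s.K,s.E=p,d,np.array(K),np.array(E)
    def pts(s):
        v,u=np.nonzero(s.d>0);return s.lift(u,v,s.d[v,u]),u,v
    def lift(s,u,v,z):
        c=np.linalg.inv(s.K)@np.vstack([u,v,np.ones(len(np.atleast_1d(u)))])*z
        return (s.E[:3,:3].T@(c-s.E[:3,3:])).T
    def onz(s,u,v,z):
        o=-s.E[:3,:3].T@s.E[:3,3];q=s.E[:3,:3].T@np.linalg.inv(s.K)@np.array([u,v,1.])
        return o+q*(z-o[2])/q[2]
    def proj(s,P):
        c=s.K@(s.E[:3,:3]@np.asarray(P,float)+s.E[:3,3]);return c[:2]/c[2]
def load(n): 
    f=np.load(n);return V(f['p'],f['d'],f['K'],f['E'])
def ray2(a,ua,b,ub):
    A=[];B=[]
    for v,u in((a,ua),(b,ub)):
        o=-v.E[:3,:3].T@v.E[:3,3];q=v.E[:3,:3].T@np.linalg.inv(v.K)@np.array([*u,1.]);q/=np.linalg.norm(q)
        M=np.eye(3)-np.outer(q,q);A.append(M);B.append(M@o)
    x=np.linalg.lstsq(np.vstack(A),np.hstack(B),rcond=None)[0]
    return x,np.linalg.norm(np.vstack(A)@x-np.hstack(B))
def shoot(n,name):
    from rig import r
    c=r.get_calibration(n);p,d=r.snapshot(n)
    np.savez(name+".npz",p=p,d=d,K=c["K"],E=c["extrinsics"]);return V(p,d,c["K"],c["extrinsics"])
E
python3 - <<'E'
from h import *
a=load("scene0.npz");b=load("side0.npz")
# world-region analysis: heights above table
for v,n,box in((a,"scene",(170,200,195,255)),(b,"side",(283,240,312,290))):
    P,u,w=v.pts();m=(u>box[0])&(u<box[2])&(w>box[1])&(w<box[3])&(P[:,2]>12)&(P[:,2]<110)
    Q=P[m];print(n,"spring",np.median(Q,0).round(),Q.min(0).round(),Q.max(0).round())
for v,n in((a,"scene"),(b,"side")):
    P,u,w=v.pts();x0=ray=None
    m=(np.abs(P[:,2]-12)<4)&(P[:,0]>350)&(P[:,0]<900)&(abs(P[:,1])<450)
    g=v.p[w,u].astype(int);m&=(g.max(1)-g.min(1)<25)
    im=np.zeros(v.d.shape,np.uint8);im[w[m],u[m]]=255
    cs,_=cv2.findContours(im,0,2);c=max(cs,key=cv2.contourArea)
    M=np.zeros_like(im);cv2.drawContours(M,[c],-1,255,-1);k=m&(M[w,u]>0)
    print(n,"plate rect",cv2.minAreaRect(P[k][:,:2].astype(np.float32)),k.sum())
print("spring top", ray2(a,(183.5,212),b,(298,243)))
print("rod tip",ray2(a,(274,168),b,(229,181)))
print("pin ~",b.lift(276,187,b.d[187,276]),b.d[187,276])
print("post ~",b.lift(248,190,b.d[190,248]))
def crop(v,x,y,w,h,f): return cv2.resize(v.p[y:y+h,x:x+w,::-1],None,fx=f,fy=f,interpolation=cv2.INTER_CUBIC)
cv2.imwrite("pics/c1.png",np.hstack([crop(a,235,155,100,75,4),crop(b,175,160,100,75,4)]))
E
```

```text
scene spring [ 557. -231.   66.] [ 529. -251.   13.] [ 572. -208.  104.]
side spring [ 549. -228.   57.] [ 526. -251.   12.] [ 645. -120.  102.]
scene plate rect ((537.09619140625, 135.73916625976562), (187.53945922851562, 216.7208709716797), 10.443400382995605) 1308
side plate rect ((532.7916870117188, 136.9279022216797), (185.81141662597656, 214.74822998046875), 9.966194152832031) 1695
spring top (array([ 550.56712459, -225.42685068,  107.25976571]), np.float64(1.9054055387700721))
rod tip (array([527.38652014,  90.51221078, 134.33198431]), np.float64(1.8674723250384646))
pin ~ [[621.54858042 -17.51340854 138.21989538]] 1119.9077
post ~ [[593.24134927  94.08951705  80.23728925]]
```

View pics/c1.png

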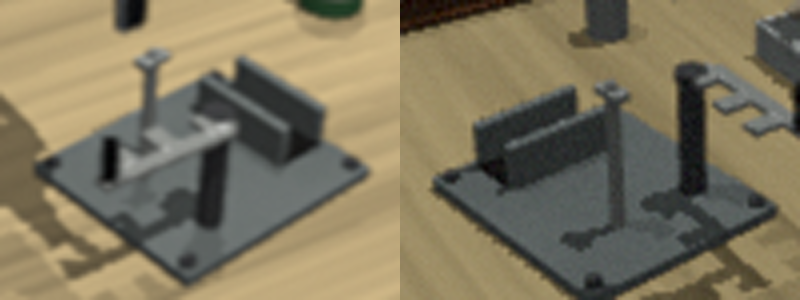

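Plate yaw is about 10° and the rod is near (527,91). The spring is near (550,-228). Both crops show the keeper open. I'll move over the spring to look for the tail with the wrist camera.

```bash
python3 -m jog '[8.5,-4.5,-0.5,-0.4,0, 8.5,-4.5,-0.5,-0.4,0, 8.5,-4.5,-0.5,-0.4,0, 8.5,-4.5,-0.5,-0.4,0, 8.5,-4.5,-0.4,-0.4,0]'; python3 - <<'E'
from h import *
from rig import r
s=r.get_state();print(np.round(s['tool_pos'],1),np.round(s['qd'],2).tolist())
v=shoot("wrist","w1");print(v.E.round(3).tolist(),v.K.round(1).tolist(),v.proj([550,-228,100]),"cam",(-v.E[:3,:3].T@v.E[:3,3]).round(1))
cv2.imwrite("pics/w1.png",v.p[:,:,::-1])
E
```

```text
time_s: 0.72
tool_pos: [550.5, -226.3, 251.0]
tcp_rot: [-3.141, -0.0, 1.571]
force: [-0.0, -0.2, 0.3]
opening: 0.994
[ 550.5 -226.3  251. ] [-0.59, 0.14, -0.29, 0.0, 0.14, -0.58]
[[1.0, 0.001, -0.001, -550.729], [0.001, -0.947, 0.321, -263.287], [-0.001, -0.321, -0.947, 327.245], [0.0, 0.0, 0.0, 1.0]] [[289.7, 0.0, 249.5], [0.0, 289.7, 194.2], [0.0, 0.0, 1.0]] [248.52795522 180.23836678] cam [ 551.3 -144.   393.7]
```

View pics/w1.png

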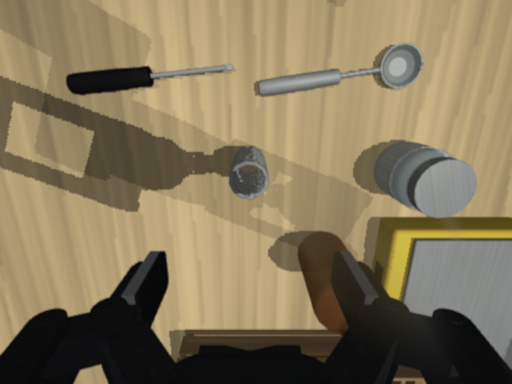

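The spring's top ring is near (249,180), with the tail apparently on its left at about (240,177). I'll crop in.

```bash
python3 - <<'E'
from h import *
v=load("w1.npz")
cv2.imwrite("pics/w1c.png",cv2.resize(v.p[140:210,215:285,::-1],None,fx=8,fy=8,interpolation=cv2.INTER_CUBIC))
P,u,w=v.pts()
for lo,hi in((92,108),(85,92),(75,85)):
    m=(P[:,2]>lo)&(P[:,2]<hi)&(u>215)&(u<285)&(w>140)&(w<210)
    if m.sum()>5:
        print(lo,m.sum(),cv2.minEnclosingCircle(P[m][:,:2].astype(np.float32)),u[m].min(),u[m].max(),w[m].min(),w[m].max())
E
```

```text
92 568 ((549.9271240234375, -228.22215270996094), 21.48274803161621) 229 268 161 199
85 66 ((549.9371337890625, -224.09230041503906), 20.25907325744629) 230 267 159 184
75 148 ((549.2777709960938, -227.87908935546875), 20.694414138793945) 231 263 157 193
```

View pics/w1c.png

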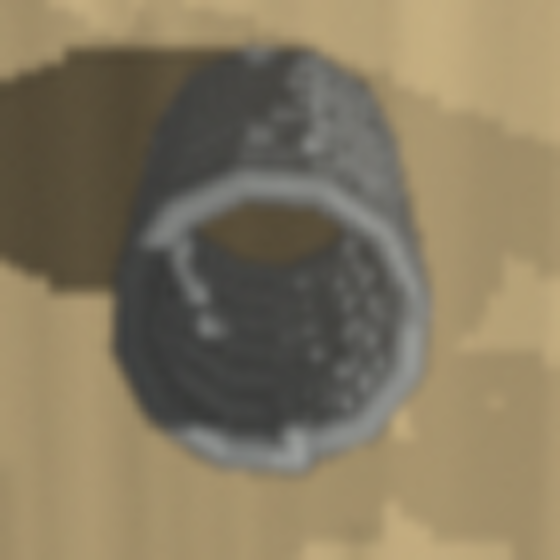

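Ring centre is (549.9,-228.2) with r 21.5 mm, which matches the spring. The tail is ambiguous: a streak at crop (180,245)-(210,325) or a step at (295,440). Depth should settle it.

```bash
python3 - <<'E'
from h import *
v=load("w1.npz");P,u,w=v.pts()
c=np.array([549.9,-228.2]);q=P[:,:2]-c;R=np.hypot(*q.T);A=np.degrees(np.arctan2(q[:,1],q[:,0]))
m=(R<14.5)&(P[:,2]>88);i=np.nonzero(m)[0]
for k in i: print(u[k],w[k],R[k].round(1),A[k].round(),P[k,2].round(1))
m=(R>14.5)&(R<22)&(P[:,2]>60)
for a in range(-180,180,20):
    k=m&(A>=a)&(A<a+20);print(a,k.sum(),np.percentile(P[k,2],[50,90]).round(1) if k.any() else "")
E
```

```text
249 188 9.1 -86.0 97.6
250 188 9.1 -79.0 98.2
251 188 9.4 -73.0 98.0
249 189 10.3 -87.0 97.4
250 189 9.9 -80.0 99.3
251 189 10.1 -74.0 99.4
252 189 10.4 -69.0 99.2
248 190 11.6 -92.0 96.8
249 190 10.6 -87.0 99.9
250 190 10.8 -81.0 99.9
251 190 10.9 -75.0 100.2
252 190 11.1 -70.0 100.4
249 191 12.1 -87.0 98.8
250 191 11.8 -82.0 100.3
251 191 12.2 -77.0 99.4
252 191 12.4 -72.0 99.8
249 192 13.1 -87.0 99.2
250 192 12.6 -82.0 101.2
251 192 13.1 -78.0 100.0
252 192 13.0 -73.0 101.1
253 192 14.2 -70.0 98.4
249 193 14.4 -88.0 98.9
250 193 14.3 -83.0 99.3
251 193 14.3 -79.0 99.9
214 345 14.2 133.0 323.0
216 345 14.3 129.0 323.7
217 345 13.8 129.0 323.3
218 345 14.0 127.0 323.9
219 345 13.7 126.0 323.6
220 345 12.9 128.0 322.9
221 345 13.9 122.0 324.3
222 345 13.2 123.0 323.7
223 345 12.6 123.0 323.1
224 345 13.0 120.0 323.8
225 345 12.8 119.0 323.8
274 345 14.2 51.0 323.5
276 345 14.3 47.0 323.1
216 346 14.3 129.0 324.1
217 346 13.9 129.0 323.9
218 346 13.8 127.0 324.0
219 346 13.7 126.0 324.1
220 346 13.7 124.0 324.3
221 346 13.3 124.0 324.1
222 346 12.4 126.0 323.1
223 346 13.0 121.0 324.1
[... 28231 characters left out ...]
.1 73.0 337.3
260 383 12.1 70.0 336.4
261 383 13.3 71.0 337.4
262 383 13.0 69.0 337.0
263 383 13.3 68.0 337.2
264 383 13.6 67.0 337.4
265 383 13.0 65.0 336.8
266 383 13.2 64.0 336.9
267 383 13.5 64.0 337.0
268 383 13.8 63.0 337.1
269 383 14.5 63.0 337.7
270 383 13.3 59.0 336.4
271 383 14.0 60.0 337.0
273 383 14.0 57.0 336.7
-180 37 [ 99.2 100.5]
-160 53 [ 94.  100.4]
-140 70 [ 81.4 100.2]
-120 73 [ 81.7 100. ]
-100 56 [ 95.9 100. ]
-80 63 [84.4 99.2]
-60 60 [84.4 99.6]
-40 51 [97.7 99.8]
-20 32 [ 99.4 100.4]
0 35 [ 99.3 100.7]
20 520 [330.3 335.3]
40 860 [331.8 336.3]
60 78 [ 98.8 334.7]
80 64 [ 90.6 100.1]
100 81 [ 98.5 334.8]
120 806 [331.9 336.1]
140 348 [330.4 333.7]
160 32 [ 99.7 100.5]
```

Depth shows the tail clearly: r 9–14 mm, z 97–101, at world angle about -79°. So I can grasp as I stand now, with the jaws along world x, and later turn about 89° counter-clockwise so the tail lies along the seat's +x at about 10°.

```bash
python3 -m jog '[8.5,-0.3,-0.1,3.0,0, 8.5,0,0,5.0,0, 8.5,0,0,5.0,0, 8.5,0,0,3.5,0, 8.5,0,0,1.6,0]'; python3 -m jog '[8.5,0,0,0,0, 4.0,0,0,0,0, 3.5,0,0,0,0, 3.5,0,0,0,0, 3.5,0,0,0,0]';  python3 - <<'E'
from h import *
from rig import r
s=r.get_state();print(s['time_s'],np.round(s['tool_pos'],1),s['opening'],np.round(s['force'],1))
E
```

```text
time_s: 1.4
tool_pos: [548.7, -227.3, 67.9]
tcp_rot: [-3.138, -0.002, 1.571]
force: [0.0, 0.0, 0.5]
opening: 0.999
time_s: 2.02
tool_pos: [550.5, -228.4, 71.9]
tcp_rot: [3.14, 0.001, 1.571]
force: [-1.0, -0.4, 6.1]
opening: 0.473
2.025 [ 550.5 -228.4   71.9] 0.47345891375222593 [-1.  -0.4  6.1]
```

```bash
python3 -m jog '[3.5,0,0,-1.0,0, 3.5,0,0,-4.5,0, 3.5,0,0,-4.5,0, 3.5,0,0,-4.5,0, 3.5,0,0,-4.5,0]';  python3 - <<'E'
from h import *
from rig import r
s=r.get_state();print(s['time_s'],np.round(s['tool_pos'],1),s['opening'],np.round(s['force'],1))
v=shoot("wrist","w2");P,u,w=v.pts()
t=s['tool_pos'];q=P[:,:2]-np.array(t[:2]);z=P[:,2]-t[2]
m=(np.hypot(*q.T)<24)&(z>15)&(z<45);print(m.sum(),np.percentile(z[m],[5,50,95,99]))
m&=z>np.percentile(z[m],50)-5
print(cv2.minEnclosingCircle(P[m][:,:2].astype(np.float32)),np.percentile(u[m],[1,99]),np.percentile(w[m],[1,99]))
cv2.imwrite("pics/w2.png",cv2.resize(v.p[180:384,130:370,::-1],None,fx=3,fy=2.9))
E
```

```text
time_s: 2.65
tool_pos: [549.7, -227.8, 262.0]
tcp_rot: [3.141, -0.0, 1.571]
force: [0.9, -0.8, -1.4]
opening: 0.468
2.65 [ 549.7 -227.8  262. ] 0.4680211100508192 [ 0.9 -0.8 -1.4]
4555 [16.71044831 27.52693606 39.43960258 42.41089126]
((549.674072265625, -227.7437286376953), 23.972108840942383) [197. 301.] [241. 317.]
```

View pics/w2.png

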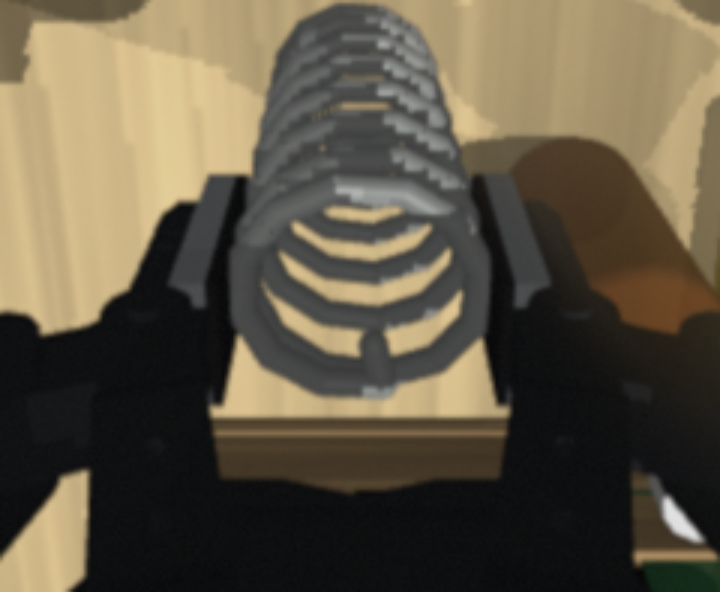

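The spring is held square, with its tail at the bottom of the ring (crop (375,355)), so along tool −x as measured. Next I'll move to where the wrist camera sees the rod from close by, before turning.

```bash
python3 -m jog '[3.5,3.5,-0.4,-0.4,0, 3.5,5.0,-0.5,-0.3,0, 3.5,5.0,-0.5,-0.3,0, 3.5,5.0,-0.5,0,0, 3.5,3.5,-0.4,0,0]'; python3 -m jog '[3.5,0,0,0,0, 3.5,0,0,0,0, 3.5,0,0,0,0, 3.5,0,0,0,0, 3.5,0,0,0,0]';  python3 - <<'E'
from h import *
from rig import r
v=load("w2.npz")
t=np.array([549.7,-227.8,262.])
for dz in (28,30): print("ring pred",[v.proj(t+o).round(1).tolist() for o in([0,21.5,dz],[0,-21.5,dz],[21.5,0,dz],[-21.5,0,dz])])
s=r.get_state();print(s['time_s'],np.round(s['tool_pos'],1),s['opening'],np.round(s['force'],1))
v=shoot("wrist","w3");cv2.imwrite("pics/w3.png",v.p[:,:,::-1])
print("tip",v.proj([527,91,139]))
E
```

```text
time_s: 3.32
tool_pos: [526.3, -6.0, 270.5]
tcp_rot: [3.141, -0.0, 1.572]
force: [0.6, 0.3, -2.3]
opening: 0.474
time_s: 3.95
tool_pos: [527.1, -8.6, 270.3]
tcp_rot: [3.142, 0.0, 1.57]
force: [0.1, 0.6, -1.2]
opening: 0.475
ring pred [[248.0, 241.1], [248.0, 319.6], [294.1, 282.4], [201.9, 282.3]]
ring pred [[247.9, 243.3], [248.0, 322.6], [294.7, 285.1], [201.2, 285.0]]
3.95 [527.1  -8.6 270.3] 0.4754094919892847 [ 0.1  0.6 -1.2]
tip [248.6397936   75.16563938]
```

View pics/w3.png

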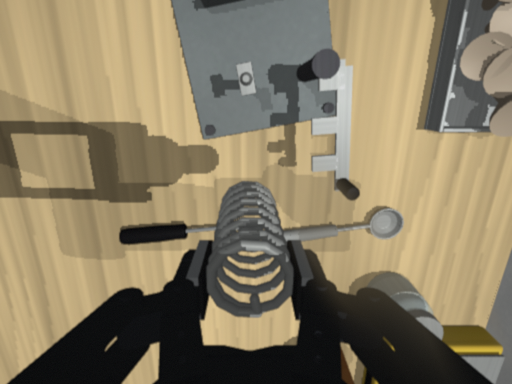

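The rod's T head is at (246,78) with its long axis along seat y. The keeper is open with its pin at (347,188), and the spring ring is around (250,283). I'll measure these.

```bash
python3 - <<'E'
from h import *
v=load("w3.npz");P,u,w=v.pts();g=v.p[w,u].astype(int)
t=np.array([527.1,-8.6,270.3])
# T head
m=(u>225)&(u<270)&(w>50)&(w<105)&(P[:,2]>120)&(P[:,2]<150)
print("T n",m.sum(),np.median(P[m],0).round(1),cv2.minAreaRect(P[m][:,:2].astype(np.float32)))
im=np.zeros(v.d.shape,np.uint8);im[w[m],u[m]]=255
c=max(cv2.findContours(im,0,2)[0],key=cv2.contourArea);rc=cv2.minAreaRect(c);print("px",rc)
print("T by plane 133:",v.onz(*rc[0],133).round(1))
# pin
m=(u>325)&(u<370)&(w>165)&(w<210)&(P[:,2]>145)&(P[:,2]<165)
if m.any(): print("pin top",m.sum(),cv2.minEnclosingCircle(P[m][:,:2].astype(np.float32)),np.median(P[m,2]))
m=(u>295)&(u<345)&(w>40)&(w<85)&(P[:,2]>119)&(P[:,2]<150)
if m.any(): print("post top",m.sum(),np.median(P[m],0),cv2.minEnclosingCircle(P[m][:,:2].astype(np.float32)))
# plate
m=(abs(P[:,2]-12)<4)&(u>165)&(u<345)&(w<145)&(g.max(1)-g.min(1)<25)
print("plate",cv2.minAreaRect(P[m][:,:2].astype(np.float32)))
# plate lower edge
pts=[]
for x in range(215,300,5):
    k=m&(u==x); 
    if k.any(): j=np.argmax(w*k); pts.append(P[j,:2])
l=cv2.fitLine(np.float32(pts),2,0,.01,.01).ravel();print("edge dir",np.degrees(np.arctan2(l[1],l[0])))
# ring
z=P[:,2]-t[2];q=P[:,:2]-t[:2]
gray=(g.max(1)-g.min(1)<20)&(g.mean(1)>45)
m=(z>23)&(z<34)&gray&(np.hypot(*q.T)<30)&(abs(q[:,0])<23)
print("ring",m.sum(),np.percentile(z[m],[50,95]),np.percentile(P[m],[0.5,99.5],axis=0).round(1).tolist(),cv2.minEnclosingCircle(P[m][:,:2].astype(np.float32)))
k=m&(np.hypot(*q.T)<13);print("tail",k.sum(),np.degrees(np.arctan2(np.median(q[k,1]),np.median(q[k,0]))) if k.any() else 0)
E
```

```text
T n 498 [524.6  88.7 133.3] ((524.257568359375, 88.39891052246094), (13.932461738586426, 26.95264434814453), 10.44039249420166)
px ((245.69198608398438, 78.5560073852539), (32.10993957519531, 15.652478218078613), 79.69515228271484)
T by plane 133: [524.3  88.6 133. ]
pin top 211 ((624.47509765625, -13.149909973144531), 6.956000804901123) 154.28857733792367
post top 957 [600.68280873  99.07871439 120.85741865] ((602.4673461914062, 97.06289672851562), 19.223834991455078)
plate ((539.3347778320312, 115.38638305664062), (185.4071502685547, 166.962890625), 9.747745513916016)
edge dir 10.463129
ring 2532 [27.45199838 28.79718917] [[504.5, -27.9, 293.5], [549.6, 12.3, 302.4]] ((527.0685424804688, -5.18248176574707), 24.08378791809082)
tail 87 -73.8466137187635
```

T head is at (524.3, 88.5) with yaw 10.44°. Its measured size of 13.9×27 and z of 133 match the values given. The keeper is open by about 0.1 rad. I'll turn −1.54 rad (CCW from above) in place.

```bash
python3 -m jog '[3.5,0,0,0,-0.154, 3.5,0,0,0,-0.154, 3.5,0,0,0,-0.154, 3.5,0,0,0,-0.154, 3.5,0,0,0,-0.154]'; python3 -m jog '[3.5,0,0,0,-0.154, 3.5,0,0,0,-0.154, 3.5,0,0,0,-0.154, 3.5,0,0,0,-0.154, 3.5,0,0,0,-0.154]';  python3 - <<'E'
from h import *
from rig import r
from scipy.spatial.transform import Rotation as Ro
s=r.get_state();t=np.array(s['tool_pos']);print(t.round(1),np.round(s['joint_positions'],2),np.round(s['tcp_rot'],3))
R=Ro.from_euler('xyz',s['tcp_rot']).as_matrix();print(R.round(3).tolist())
ax=np.append((R@[0.6,0,0])[:2],0)  # spring offset along tool x
d=np.array([524.3,88.5,t[2]])-t-ax;print("shift tool mm",(R.T@d).round(1))
E
```

```text
time_s: 4.62
tool_pos: [527.0, -8.2, 270.3]
tcp_rot: [3.142, 0.0, 2.346]
force: [-1.3, -0.7, -2.5]
opening: 0.471
time_s: 5.25
tool_pos: [527.0, -8.2, 270.3]
tcp_rot: [-3.142, 0.0, 3.116]
force: [0.4, 0.4, -1.4]
opening: 0.466
[527.   -8.2 270.3] [-0.04  0.22  1.6  -0.    1.32 -1.58] [-3.142  0.     3.116]
[[-1.0, 0.026, 0.0], [0.026, 1.0, -0.0], [-0.0, -0.0, -1.0]]
shift tool mm [ 4.6 96.6 -0. ]
```

```bash
python3 -m jog '[3.5,0.16,2.46,0,0, 3.5,0.1,2.4,0,0, 3.5,0.1,2.4,0,0, 3.5,0.1,2.4,0,0, 3.5,0,0,0,0]'; python3 -m jog '[3.5,0,0,2.4,0, 3.5,0,0,2.4,0, 3.5,0,0,0,0, 3.5,0,0,0,0, 3.5,0,0,0,0]';  python3 - <<'E'
from h import *
from rig import r
s=r.get_state();print(np.round(s['tool_pos'],1),np.round(s['force'],1),s['opening'])
a=shoot("scene","a4");b=shoot("side","b4")
pr=lambda v:[v.proj([524.3,88.5,z]).round(1).tolist() for z in(139,250)]
print("rod axis px",pr(a),pr(b))
f=lambda v,c,w,h,s:cv2.resize(v.p[c[1]:c[1]+h,c[0]:c[0]+w,::-1],None,fx=s,fy=s,interpolation=cv2.INTER_CUBIC)
cv2.imwrite("pics/ab4.png",np.hstack([f(a,(240,110),66,98,6),f(b,(195,115),66,98,6)]))
E
```

```text
time_s: 5.88
tool_pos: [525.4, 89.7, 270.3]
tcp_rot: [3.141, -0.0, 3.113]
force: [0.4, -0.2, -1.2]
opening: 0.47
time_s: 6.5
tool_pos: [526.1, 88.5, 223.6]
tcp_rot: [3.141, 0.003, 3.11]
force: [0.6, 0.4, -2.5]
opening: 0.476
[526.1  88.5 223.6] [ 0.6  0.4 -2.5] 0.4757748182810974
rod axis px [[272.8, 166.8], [274.8, 135.9]] [[228.1, 179.8], [226.4, 144.8]]
```

View pics/ab4.png

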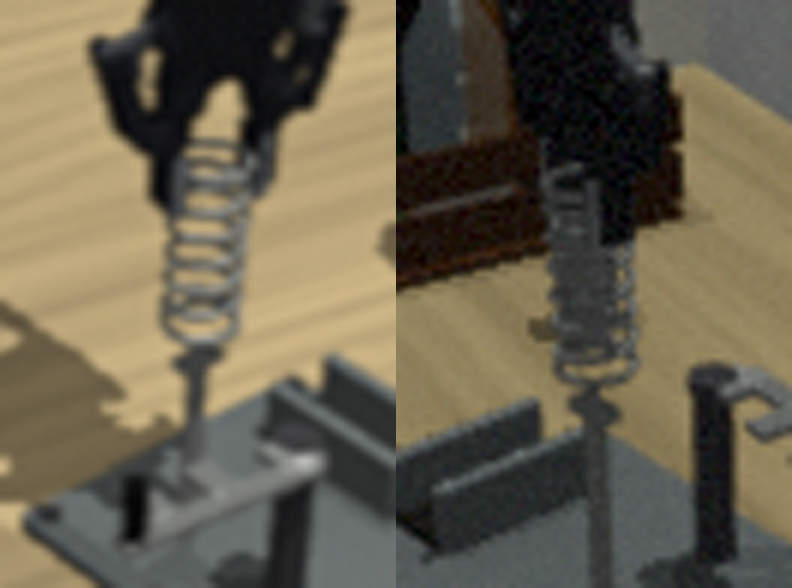

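The spring hangs over the T head (T at crop (197,350) and (594,405), spring bottom ring at (201,325) and (596,375)). The images put it about 2.4 mm too far in +x, and the TCP reading puts it about 1.2 mm too far. I'll shift 1.8 mm toward −x and creep down watching the force.

```bash
python3 -m jog '[3.5,0.18,-0.02,0,0, 3.5,0,0,0.6,0, 3.5,0,0,0.6,0, 3.5,0,0,0.5,0, 3.5,0,0,0,0]'; python3 -m jog '[3.5,0,0,0.3,0, 3.5,0,0,0.3,0, 3.5,0,0,0.2,0, 3.5,0,0,0,0, 3.5,0,0,0,0]';  python3 - <<'E'
from h import *
from rig import r
s=r.get_state();print(np.round(s['tool_pos'],1),np.round(s['force'],1),np.round(s['torque'],2))
E
```

```text
time_s: 7.22
tool_pos: [523.2, 88.5, 204.6]
tcp_rot: [-3.141, -0.001, 3.111]
force: [0.2, -1.7, -2.0]
opening: 0.471
time_s: 7.85
tool_pos: [523.6, 88.7, 197.3]
tcp_rot: [3.141, 0.0, 3.111]
force: [-0.4, 1.0, -1.7]
opening: 0.47
[523.6  88.7 197.3] [-0.4  1.  -1.7] [ 0.36 -0.02  0.  ]
```

The T head has entered the bore with no contact force. Continuing to just above where the tail meets the head.

```bash
python3 -m jog '[3.5,0,0,1.2,0, 3.5,0,0,1.2,0, 3.5,0,0,1.2,0, 3.5,0,0,1.2,0, 3.5,0,0,0,0]'; python3 -m jog '[3.5,0,0,1.0,0, 3.5,0,0,1.0,0, 3.5,0,0,1.0,0, 3.5,0,0,0,0, 3.5,0,0,0,0]';  python3 - <<'E'
from h import *
from rig import r
s=r.get_state();t=np.array(s['tool_pos']);print(np.round(t,1),np.round(s['force'],1),np.round(s['torque'],2))
v=shoot("wrist","w5");cv2.imwrite("pics/w5.png",cv2.resize(v.p[200:350,150:350,::-1],None,fx=4,fy=4,interpolation=cv2.INTER_CUBIC))
E
```

```text
time_s: 8.48
tool_pos: [522.8, 88.4, 147.9]
tcp_rot: [-3.141, -0.003, 3.111]
force: [-0.3, 1.0, -1.9]
opening: 0.47
time_s: 9.1
tool_pos: [523.8, 88.6, 119.4]
tcp_rot: [3.142, 0.0, 3.111]
force: [0.3, 0.7, -2.0]
opening: 0.469
[523.8  88.6 119.4] [ 0.3  0.7 -2. ] [-0.03  0.02 -0.04]
```

View pics/w5.png

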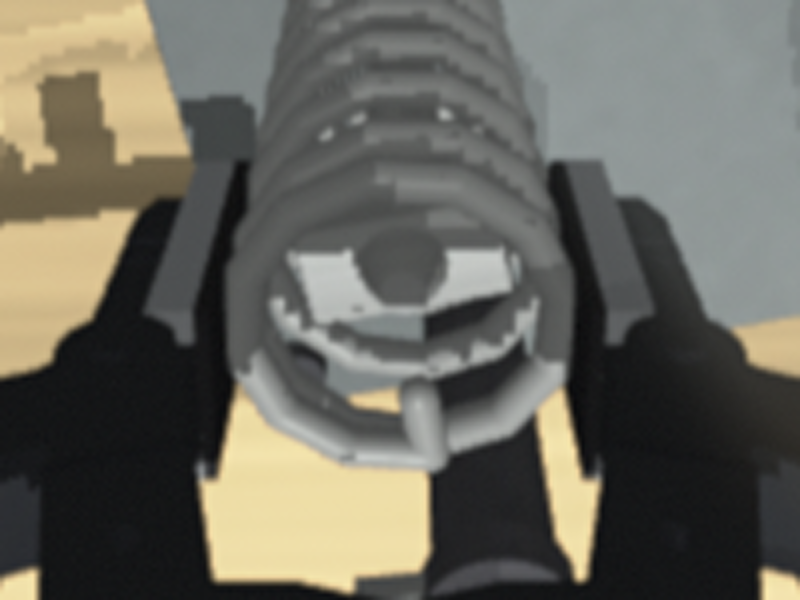

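The T bar is visible in the bore (crop y≈280, running left to right), and the tail at (425,420) is square to it, so it passes beside. Lowering to the plate.

```bash
python3 -m jog '[3.5,0,0,0.7,0, 3.5,0,0,0.7,0, 3.5,0,0,0.6,0, 3.5,0,0,0.5,0, 3.5,0,0,0,0]'; python3 -m jog '[3.5,0,0,0.4,0, 3.5,0,0,0.4,0, 3.5,0,0,0.2,0, 3.5,0,0,0,0, 3.5,0,0,0,0]';  python3 - <<'E'
from h import *
from rig import r
s=r.get_state();t=np.array(s['tool_pos']);print(np.round(t,1),np.round(s['force'],1),np.round(s['torque'],2))
E
```

```text
time_s: 9.78
tool_pos: [523.3, 88.5, 93.8]
tcp_rot: [-3.141, -0.001, 3.111]
force: [0.6, -0.7, -2.0]
opening: 0.476
time_s: 10.4
tool_pos: [523.7, 88.6, 84.4]
tcp_rot: [3.142, 0.0, 3.111]
force: [-1.0, 0.2, -1.9]
opening: 0.476
[523.7  88.6  84.4] [-1.   0.2 -1.9] [ 0.04  0.05 -0.01]
```

```bash
python3 -m jog '[3.5,0,0,0.1,0, 3.5,0,0,0.1,0, 3.5,0,0,0,0, 3.5,0,0,0,0, 3.5,0,0,0,0]'
```

```text
time_s: 11.02
tool_pos: [524.3, 88.6, 83.9]
tcp_rot: [3.141, 0.002, 3.111]
force: [-2.0, -0.8, 8.3]
opening: 0.472
```

There is about 10 N of contact at the plate, so the spring is home. I'll open partway, retreat straight up, and check.

```bash
python3 -m jog '[6.3,0,0,-0.1,0, 6.3,0,0,0,0, 6.3,0,0,0,0, 6.3,0,0,0,0, 6.3,0,0,0,0]'; python3 -m jog '[6.3,0,0,-1.0,0, 6.3,0,0,-3.0,0, 6.3,0,0,-4.0,0, 6.3,0,0,-5.0,0, 6.3,0,0,-4.0,0]';  python3 - <<'E'
from h import *
from rig import r
s=r.get_state();t=np.array(s['tool_pos']);print(np.round(t,1),np.round(s['force'],1),np.round(s['joint_positions'],2))
v=shoot("wrist","w6");P,u,w=v.pts()
q=P[:,:2]-np.array([524.3,88.5]);R=np.hypot(*q.T)
m=(R<30)&(P[:,2]>105)&(P[:,2]<117)
print("top ring",m.sum(),cv2.minEnclosingCircle(P[m][:,:2].astype(np.float32)),np.percentile(P[m,2],[50,95]))
a=shoot("scene","a6");b=shoot("side","b6")
f=lambda v,c,w,h,s:cv2.resize(v.p[c[1]:c[1]+h,c[0]:c[0]+w,::-1],None,fx=s,fy=s,interpolation=cv2.INTER_CUBIC)
cv2.imwrite("pics/ab6.png",np.hstack([f(a,(230,140),110,90,3.5),f(b,(175,150),110,90,3.5)]))
E
```

```text
time_s: 11.65
tool_pos: [523.6, 88.5, 83.2]
tcp_rot: [-3.142, -0.0, 3.111]
force: [-0.0, -1.5, -0.2]
opening: 0.739
time_s: 12.28
tool_pos: [523.8, 88.6, 256.2]
tcp_rot: [3.141, 0.003, 3.111]
force: [0.8, 0.5, 0.1]
opening: 0.738
[523.8  88.6 256.2] [0.8 0.5 0.1] [ 0.15  0.23  1.62 -0.    1.28 -1.39]
top ring 537 ((524.1337890625, 86.74172973632812), 21.3978214263916) [111.54552446 113.1090174 ]
```

View pics/ab6.png

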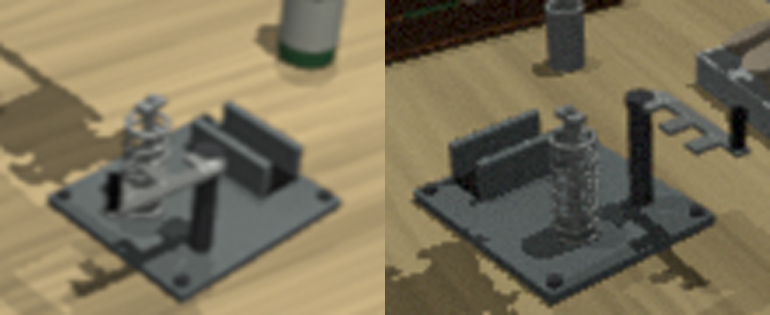

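The spring is seated: top ring centre (524.1,86.7), top at z≈112, both views upright, keeper still open with its pin at crop (737,125). Next I'll turn so the jaws lie along the pin's tangent, caging the pin and swinging it along its arc.

```bash
python3 -m jog '[6.3,0,0,0,0.164, 6.3,0,0,0,0.164, 6.3,0,0,0,0.164, 6.3,0,0,0,0.164, 6.3,0,0,0,0.164]'; python3 -m jog '[6.3,0,0,0,0.164, 6.3,0,0,0,0.164, 6.3,0,0,0,0.164, 6.3,0,0,0,0, 6.3,0,0,0,0]';  python3 - <<'E'
from h import *
from rig import r
from scipy.spatial.transform import Rotation as Ro
s=r.get_state();t=np.array(s['tool_pos']);R=Ro.from_euler('xyz',s['tcp_rot']).as_matrix()
print(t.round(1),np.round(s['tcp_rot'],3),np.round(s['joint_positions'],2))
print((R.T@(np.array([624.5,-13.1,126])-t)).round(1))
v=shoot("wrist","w7");P,u,w=v.pts()
m=(np.hypot(P[:,0]-624,P[:,1]+13)<30)&(P[:,2]>140)&(P[:,2]<165)
print(m.sum(),cv2.minEnclosingCircle(P[m][:,:2].astype(np.float32)) if m.any() else v.proj([624,-13,155]))
E
```

```text
time_s: 13.05
tool_pos: [522.7, 88.4, 252.0]
tcp_rot: [-3.139, -0.002, 2.285]
force: [0.8, -0.2, -0.3]
opening: 0.735
time_s: 13.68
tool_pos: [523.2, 88.5, 252.7]
tcp_rot: [-3.14, -0.0, 1.801]
force: [0.3, -0.3, 0.0]
opening: 0.737
[523.2  88.5 252.7] [-3.14  -0.     1.801] [ 0.15  0.24  1.63  0.    1.28 -0.08]
[-122.    75.6  126.6]
7 ((618.6033935546875, -15.755033493041992), 1.029831051826477)
```

```bash
python3 -m jog '[6.3,-3.0,1.9,0,0, 6.3,-3.1,1.9,0,0, 6.3,-3.1,1.9,0,0, 6.3,-3.0,1.86,0,0, 6.3,0,0,0,0]'; python3 -m jog '[6.3,0,0,2.5,0, 6.3,0,0,3.5,0, 6.3,0,0,3.5,0, 6.3,0,0,1.5,0, 6.3,0,0,1.3,0]'; python3 -m jog '[6.3,0,0,0.3,0, 2.2,0,0,0,0, 2.2,0,0,0,0, 2.2,0,0,0,0, 2.2,0,0,0,0]'; python3 - <<'E'
from h import *
from rig import r
from scipy.spatial.transform import Rotation as Ro
s=r.get_state();t=np.array(s['tool_pos']);print(t.round(1),np.round(s['tcp_rot'],3),s['opening'],np.round(s['force'],1))
v=shoot("wrist","w8");cv2.imwrite("pics/w8.png",v.p[:,:,::-1])
E
```

```text
time_s: 14.35
tool_pos: [625.9, -14.9, 252.4]
tcp_rot: [-3.141, 0.0, 1.798]
force: [-0.6, 0.8, -0.3]
opening: 0.737
time_s: 14.98
tool_pos: [625.0, -12.8, 130.4]
tcp_rot: [3.141, 0.0, 1.8]
force: [-0.2, -0.1, -0.0]
opening: 0.735
time_s: 15.6
tool_pos: [624.9, -13.2, 127.7]
tcp_rot: [3.141, 0.0, 1.799]
force: [-0.2, 0.2, -0.5]
opening: 0.257
[624.9 -13.2 127.7] [3.141 0.    1.799] 0.2572815025143989 [-0.2  0.2 -0.5]
```

View pics/w8.png

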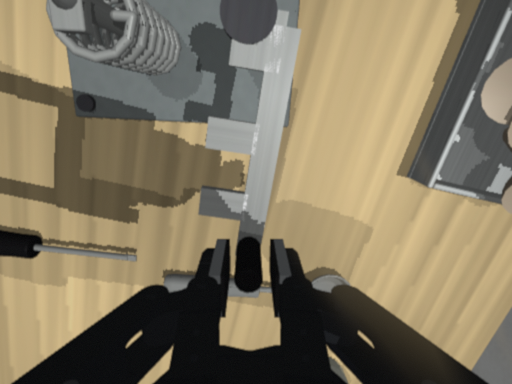

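The pin at (248,260) is caged between the fingers, with the arm pointing toward the camera. Swinging clockwise along the 118 mm arc, turning with it.

```bash
python3 -m jog '[2.2,0.05,-1.08,0,0.0914, 2.2,0.05,-1.08,0,0.0914, 2.2,0.05,-1.08,0,0.0914, 2.2,0.05,-1.08,0,0.0914, 2.2,0.05,-1.08,0,0.0914]'; python3 -m jog '[2.2,0.05,-1.08,0,0.0914, 2.2,0.05,-1.08,0,0.0914, 2.2,0.05,-1.08,0,0.0914, 2.2,0.05,-1.08,0,0.0914, 2.2,0.05,-1.08,0,0.0914]'; python3 - <<'E'
from h import *
from rig import r
s=r.get_state();t=np.array(s['tool_pos']);d=t[:2]-[598,102.1];print(t.round(1),np.hypot(*d),np.degrees(np.arctan2(d[1],d[0])),np.round(s['tcp_rot'],3))
E
```

```text
time_s: 16.27
tool_pos: [571.3, -13.3, 127.5]
tcp_rot: [3.14, -0.0, 1.339]
force: [0.4, -0.3, -0.3]
opening: 0.259
time_s: 16.9
tool_pos: [523.1, 10.5, 127.6]
tcp_rot: [3.141, -0.0, 0.882]
force: [1.3, -0.2, -0.1]
opening: 0.258
[523.1  10.5 127.6] 118.33366590229477 -129.24633773946655 [ 3.141 -0.     0.882]
```

```bash
python3 -m jog '[2.2,0.05,-1.08,0,0.0914, 2.2,0.05,-1.08,0,0.0914, 2.2,0.05,-1.08,0,0.0914, 2.2,0.05,-1.08,0,0.0914, 2.2,0.05,-1.08,0,0.0914]'; python3 -m jog '[2.2,0.05,-0.9,0,0.07, 2.2,0,-0.2,0,0, 2.2,0,-0.2,0,0, 2.2,0,0,0,0, 2.2,0,0,0,0]'; python3 - <<'E'
from h import *
from rig import r
s=r.get_state();t=np.array(s['tool_pos']);d=t[:2]-[598,102.1];print(t.round(1),np.hypot(*d),np.degrees(np.arctan2(d[1],d[0])),np.round(s['tcp_rot'],3),np.round(s['force'],1))
E
```

```text
time_s: 17.52
tool_pos: [490.4, 53.1, 127.6]
tcp_rot: [3.141, -0.0, 0.425]
force: [-1.1, -1.5, 1.0]
opening: 0.251
time_s: 18.15
tool_pos: [485.9, 65.1, 127.3]
tcp_rot: [-3.142, -0.0, 0.358]
force: [0.2, 0.7, 0.8]
opening: 0.257
[485.9  65.1 127.3] 118.02795828379948 -161.73187229080645 [-3.142 -0.     0.358] [0.2 0.7 0.8]
```

```bash
python3 -m jog '[2.2,0,-0.15,0,0, 2.2,0,0,0,0, 2.2,0,-0.1,0,0, 2.2,0,0,0,0, 2.2,0,0,0,0]'
```

```text
time_s: 18.77
tool_pos: [484.8, 67.6, 127.3]
tcp_rot: [-3.141, -0.0, 0.358]
force: [0.7, 0.0, 0.4]
opening: 0.256
```

```bash
python3 -m jog '[2.2,0,-0.1,0,0, 2.2,0,0,0,0, 2.2,0,-0.1,0,0, 2.2,0,0,0,0, 2.2,0,0,0,0]'; python3 -c "
from h import *
v=shoot('wrist','w9');cv2.imwrite('pics/w9.png',v.p[:,:,::-1])"
```

```text
time_s: 19.4
tool_pos: [484.7, 68.1, 127.4]
tcp_rot: [3.139, -0.0, 0.359]
force: [1.8, -6.5, -0.7]
opening: 0.259
```

View pics/w9.png

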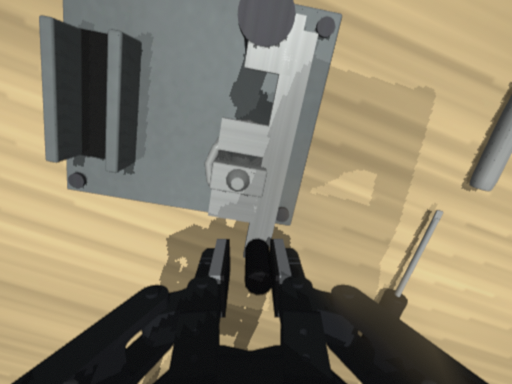

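The fork's two prongs now enclose the rod at (237,178), and about 6.7 N of contact marks the stop. I'll centre the cage off the pin, rise clear and check.

```bash
python3 -m jog '[3.0,0,0.5,0,0, 3.0,0,0,0,0, 3.0,0,0,-1.5,0, 3.0,0,0,-3.5,0, 3.0,0,0,-4.0,0]'; python3 -m jog '[3.0,0,0,-3.5,0, 3.0,-4.0,0,-1.0,0, 3.0,-4.0,0,0,0, 3.0,0,0,0,0, 3.0,0,0,0,0]'; python3 - <<'E'
from h import *
from rig import r
s=r.get_state();print(np.round(s['tool_pos'],1),np.round(s['force'],1),np.abs(s['qd']).max())
v=shoot("wrist","w10");P,u,w=v.pts()
m=(np.hypot(P[:,0]-486,P[:,1]-63)<35)&(P[:,2]>145)&(P[:,2]<165)
c=cv2.minEnclosingCircle(P[m][:,:2].astype(np.float32));print("pin",m.sum(),c)
d=np.array(c[0])-[598,102.1];a=np.degrees(np.arctan2(d[1],d[0]));print(np.hypot(*d),"keeper",np.radians(-79.56-(a-8.75)))
a=shoot("scene","a10");b=shoot("side","b10")
f=lambda v,c,w,h,s:cv2.resize(v.p[c[1]:c[1]+h,c[0]:c[0]+w,::-1],None,fx=s,fy=s,interpolation=cv2.INTER_CUBIC)
cv2.imwrite("pics/ab10.png",np.hstack([f(a,(230,140),110,90,3.5),f(b,(175,150),110,90,3.5)]))
E
```

```text
time_s: 20.08
tool_pos: [485.6, 65.0, 219.0]
tcp_rot: [-3.141, 0.0, 0.358]
force: [0.4, 0.2, 0.7]
opening: 0.352
time_s: 20.7
tool_pos: [411.6, 37.0, 263.3]
tcp_rot: [3.141, -0.002, 0.358]
force: [0.6, 0.1, -0.3]
opening: 0.345
[411.6  37.  263.3] [ 0.6  0.1 -0.3] 0.022216719439466927
pin 223 ((486.0200500488281, 63.25753402709961), 6.96301794052124)
118.52529837095068 keeper 1.5718414799085905
```

The pin measures (486.0,63.3), which puts the keeper at about 1.57 rad. The picture limit is reached, so I'll check the spring numerically and hand in.

```bash
python3 - <<'E'
from h import *
from rig import r
for n in("b6.npz","b10.npz","a6.npz","a10.npz"):
    v=load(n);P,u,w=v.pts();q=P[:,:2]-[524.3,88.5]
    m=(np.hypot(*q.T)<28)&(P[:,2]>25)&(P[:,2]<100)
    print(n,m.sum(),np.median(P[m],0).round(1),np.percentile(P[m][:,:2],[2,98],axis=0).round(1).tolist())
print(r.job_done())
E
```

```text
b6.npz 238 [518.7  80.8  61.8] [[501.5, 65.7], [540.8, 103.2]]
b10.npz 225 [518.6  79.5  61.2] [[501.7, 65.8], [540.7, 101.9]]
a6.npz 122 [528.8  82.9  75.9] [[502.8, 64.3], [544.6, 103.8]]
a10.npz 181 [530.8  81.3  60. ] [[505.7, 64.5], [544.6, 104.5]]
the job is handed in; nothing more can be done
None
```

The spring is threaded down over the T-headed rod onto the plate, and the keeper is swung fully home with its fork round the rod. I handed the job in at about 21 s of the 64 s. No verdict came back.

- **Spring:** I turned it about 88° in the gripper so its tail passed beside the T bar, and it did not catch. It touched the plate with about 10 N. After release its top ring was within about 2 mm of the rod's axis, with its top at z ≈ 112 mm, as expected for fully home. The keeper was still open by about 0.1 rad at that point.
- **Keeper:** I swung it by the black pin, caged loosely between the fingers, until about 6.7 N showed it was at its stop. From the pin's measured position the angle is 1.57 rad.
- **Last checks:** The arm was clear of everything. Depth readings before and after closing the keeper show the spring in the same place. The two outside views agree to about 1–2 mm, except one median height in the scene view, where the keeper hid different parts of the spring.
- **Not checked:** I could not view the final picture because the 12-picture limit was reached. I did not measure the bottles, jar, sleeve and tools again at the end. The arm never came near them, and no unexpected force appeared.

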